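# Lock the takings box with the coin key

## Robot

A 7-joint arm with a two-finger parallel gripper is mounted at the origin on a cart in front of the work surface, level with it; the furniture and walls round the work are solid. World frame = base frame: x ahead of the robot, y to its left, z up, the work surface at z = 0. Lengths are in m, angles in rad, forces in N, time in s.
With the tool pointing down it reaches from about 0.4 to 0.85 m from the base axis. Payload 4.5 kg.
Tool frame: the origin (TCP) lies midway between the tips of the shut fingers; the grasp point (between the pads) lies r.grip_point_offset behind it (r.grip_point_offset is the distance from the TCP to the grasp point, in m); z points along the fingers, y is the line along which they close (so a half turn about z gives the same grasp; the last joint's range is limited). The gripper opens to 88 mm and grips with 3 to 60 N. Pads are 18 mm wide; open, the fingers measure 123 mm over their backs; the gripper's body (75 mm by 187 mm) begins 45 mm behind the grasp point.
Start: joints at [1.302, 0.689, -0.195, 1.565, 0.157, 0.902, -0.215], TCP at [0.186, -0.597, 0.239] pointing down, gripper open.
Joint ranges: [-3.01, 3.01], [-0.46, 2.08], [-1.47, 1.51], [0.13, 2.56], [-1, 4.14], [0.04, 2.09], [-2.66, 2.66]. Speed limits (rad/s): [2.57, 2.57, 3.14, 3.14, 3.14, 3.14, 3.14].

## Interface

Orientations are given as a unit quaternion [x, y, z, w].
In Python, from plant import r gives the robot as it stands.
- The arm moves only by the shell command python3 -m jog 'ROWS' [FORCE]. ROWS is JSON, a list of rows, each an object of numbers: "wx", "wy", "wz": the turn, a rotation vector about the world's x, y, z as a fraction of full scale; "dx", "dy", "dz": the shift along the world's x, y, z as a fraction of full scale; "hand": the closure, from 0 (fully open) to 1 (shut). In form: [{"wx": .., "wy": .., "wz": .., "dx": .., "dy": .., "dz": .., "hand": ..}, ...]. A call has 1 to 5 rows; each row shifts and turns the commanded pose from where the row before left it; what a row does not reach is not made up. Full scale, the value 1, is 0.25 m for a shift and 2 rad for a turn. A row lasts 1/12 s, in which the tool goes at most 41.7 mm and 7.16 degrees, less where a joint would pass 70% of its speed; a pose out of reach is approached as far as the arm can. A call with a number of a shift or a turn outside -1 to 1 is refused whole. A call with a gripper value outside its range is refused whole. The fingers move at their own pace and stop on an object; FORCE is the grip in N (left out, the last holds). Time passes only in rows, so rows that do not move let the fingers close. It gives the time, the measured TCP pose, the force, the opening and the grip force at its end, in the units of the state.
- r.get_state(): the state, without advancing time (a new reading comes with each control period).
- r.snapshot(name): name is "scene" or "top" or "wrist"; returns the picture (384x512x3 uint8, red, green, blue); there is no depth.
- r.camera_info(name): a dict with "mtx" (3x3 intrinsics, pixels), "R" (3x3) and "t" (3): a world point X has camera coordinates R X + t. Camera axes: x right, y down, z forward; pixel columns grow to the right and rows downward; lengths in m; the calibration is good to about 2 mm. A picture is of the moment at which its call begins: read the wrist's pose just before it. camera_info takes no time and is no camera call; for the wrist camera it gives the pose at the moment of the call.
- r.finish_job(): hands the job in; it is judged then, once.
Trained networks look in the newest picture that a camera, given by its name, has taken for a name from the list of things; names that differ only in an ending like _2 or _b are one class to them, and where a whole thing is asked for, a point or a joint stands for the part that bears it (a point fixed in the world has none). Each returns a list of dicts, best first, with "p" (0 to 1); they miss things now and then, are a little off and sometimes report something else, mostly with a low value. They report only what shows in the picture. A call takes as long as a camera call.
- r.search_frame(camera, query): "bbox" ([left, top, right, bottom] in pixels, round what is visible of it).
- r.masks_of(camera, query): "region" (384x512 bool, what is visible of it) and "bbox" ([left, top, right, bottom] in pixels, round what is visible of it).
The state is a dict: "clock": time; "q": joint angles; "qd": joint speeds; "joint_torque": joint torques, N m; "tool_pos": TCP position; "eef_rot": TCP orientation; "contact_force": force on the tool from outside, world axes, zero at the start; "moment": the same for the moment, N m; "opening": opening from 0.0 (shut) to 1.0 (fully open); "finger_force": force on a finger pad.
Only numpy, scipy, OpenCV 4.12 (cv2) and the standard library are available. Lean on these libraries where they do the work, as an engineer would, in place of code of your own. Each camera call takes 0.05 s, during which the arm holds its last target. There are 200 camera calls.

## Task

The hatch on the sloping front of the blue takings box is shut, but one of its two brass quarter-turn locks was left open. Take the orange coin key from its wooden stand, put its blade in the slot of the open lock and turn it clockwise, fully home, so that its slot lies level like the other's; leave the lock that is already closed as it is. Then put the key back upright in its stand, blade down and fully in, let go of it, and do not disturb the other things on the counter.

Things in the scene. Friction and masses are not known exactly. Their poses are not given: they have to be found in the camera images.
- takings_box: Blue steel wedge box fixed to the counter, 120 (x) x 180 (y) x 109 mm. Origin: centre of underside; x to its back, z up; yaw within 0.25 rad of 0. Its front slopes from 61 mm high up to a ridge at the back; the face's outward normal leans 26 degrees from vertical towards -x. On it an aluminium hatch with two locks, 43 mm left (+y) and right (-y) of the middle, seated 87 mm above the counter.
- lock_a (a joint): Angle of lock a (rad): 0 open (slot up and down the slope, to white marks), 1.571 locked at a hard stop (slot level, to green marks); grows clockwise seen facing the slope. A 36 mm brass disc flush in a fixed black housing 50 mm across, 13 mm proud of the hatch. Stays put; turns with 0.06 N m. The open lock starts at 0 to 0.5, the closed one above 1.49. Lock a may be left or right: read the point.
- lock_b (a joint): Angle of lock b (rad), the twin of lock a beside it; same meaning. Read both to see which is open.
- slot_a (a point): Centre of the floor of lock a's slot; turns with the lock. x along the slot, z out of the face along the lock's axis (26 degrees from vertical). Slot 7 mm wide, 8 mm deep, right across the 36 mm disc (the housing closes its ends); lips bevelled 1.5 mm (mouth 10 mm). The 4 mm blade in it has about 0.11 rad of play either way before the lock turns.
- slot_b (a point): The same for lock b.
- coin_key: Coin key, loose, about 60 g, 63 mm tall. Origin: centre of the blade's tip edge; z up from blade to handle, x along the blade's width. Steel blade 30 (x) x 4 (y) mm, z 0 to 14; black shoulder 44 x 18 mm, z 14 to 20; orange handle 24 (x) x 14 (y) mm, z 20 to 63, gripped across its 14 mm. Half a turn about z makes no difference. Starts upright in the stand, blade down.
- key_stand: Dark wooden block fixed to the counter, 66 (x) x 46 (y) x 30 mm high; origin at the centre of its underside, z up. In its top a pocket 35 (x) x 9 (y) mm and 19 mm deep with bevelled mouth takes the key's blade; the key's shoulder then rests on the block's top.
- stand_pocket (a point): Point in the pocket, 16 mm above the counter, where the blade tip is when the key is fully in the stand; x along the pocket's length.
- doma_stand: Fixed cake board with cookies, 310 mm across, under a clear cover 282 mm across that stands 226 mm high and is hardly visible: keep clear. Origin: centre of its underside. A like one with slices stands at the back right.
- tape_roll: Bystander: loose roll of cream tape lying flat, 103 mm across, 25 mm high.
- sign_cookie: Bystander: small black sign on a foot, 36 x 77 x 74 mm, loose, on the left front of the counter.
- teal_mug: Bystander: loose teal mug, 82 x 108 x 93 mm, at the left front corner.

How it is judged:
By the outcome, as a careful person would: the job done as asked, in the order asked, and still so for the second after the job is handed in, with the robot touching nothing.
It also fails if it takes over 58 s, if anything falls off the work surface, if the arm or the gripper's body presses on something with over 40 N, if the wrist force passes 120 N, or if a joint passes its speed limit or range.

## Working session

There is one attempt and no reset: what is moved stays moved. The work goes in short steps, Python scripts to look and compute and a shell command to move; the robot and the scene stay as the last step left them, time stands still between calls to the robot, and variables do not carry over. Pictures are saved under pics/ and viewed, at most 11 in all, crops included, and the job is handed in when it is done.

```bash
mkdir -p pics; ls
python3 - <<'E'
from plant import r
import cv2,numpy as np
s=r.get_state();print(s['clock'],s['tool_pos'],s['eef_rot'],s['opening'],r.grip_point_offset)
ims=[]
for c in ['scene','top','wrist']:
    im=r.snapshot(c);cv2.imwrite(f'pics/{c}0.png',im[:,:,::-1]);ims.append(im)
    for q in ['coin_key','key_stand','takings_box','lock_a','tape_roll']:
        print(c,q,[(np.round(d['bbox']).tolist(),round(d['p'],2)) for d in r.search_frame(c,q)][:3])
    i=r.camera_info(c);print(-np.array(i['R']).T@i['t'],np.array(i['R'])[2])
cv2.imwrite('pics/a.png',cv2.resize(np.vstack(ims[:2])[:,:,::-1],(450,675))[:600])
E
```

```text
pics
0.0 [ 0.18614001 -0.59595124  0.23789063] [ 9.88553372e-01  1.50868566e-01 -2.16195800e-04 -9.26970980e-04] 0.9990318563488263 0.0187
scene coin_key [([316.0, 180.0, 336.0, 202.0], 0.59)]
scene key_stand [([310.0, 196.0, 342.0, 218.0], 0.79)]
scene takings_box [([233.0, 138.0, 301.0, 194.0], 0.91)]
scene lock_a []
scene tape_roll [([334.0, 176.0, 372.0, 202.0], 0.68), ([219.0, 233.0, 236.0, 271.0], 0.44)]
[-0.05821374  0.59550156  0.49534275] [ 0.66679034 -0.5693509  -0.48086401]
top coin_key [([304.0, 237.0, 311.0, 254.0], 0.58)]
top key_stand [([297.0, 235.0, 318.0, 258.0], 0.82)]
top takings_box [([276.0, 142.0, 338.0, 194.0], 0.8)]
top lock_a [([321.0, 162.0, 332.0, 176.0], 0.62)]
top tape_roll [([341.0, 225.0, 376.0, 260.0], 0.87)]
[0.27860516 0.08576733 1.39072685] [ 0.19789164 -0.00150067 -0.98022275]
wrist coin_key []
wrist key_stand []
wrist takings_box []
wrist lock_a []
wrist tape_roll []
[ 0.24958845 -0.57627416  0.38569687] [-0.25172321 -0.07833956 -0.96462342]
```

View pics/scene0.png

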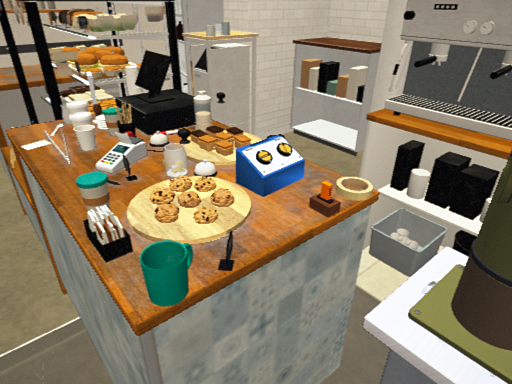

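View pics/top0.png

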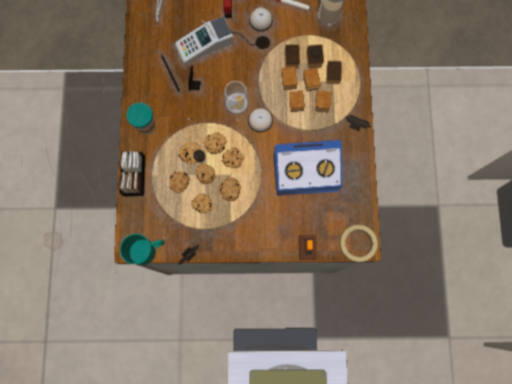

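```bash
cat > h.py <<'E'
from plant import r
import numpy as np,cv2
from scipy.spatial.transform import Rotation as Ro
def ray(i,uv):
    R=np.array(i['R']);K=np.array(i['mtx']);d=R.T@np.linalg.solve(K,[*uv,1]);return -R.T@np.array(i['t']),d/np.linalg.norm(d)
def atz(i,uv,z):
    o,d=ray(i,uv);return o+d*(z-o[2])/d[2]
def tri(rays):
    A=sum(np.eye(3)-np.outer(d,d) for o,d in rays);b=sum((np.eye(3)-np.outer(d,d))@o for o,d in rays);return np.linalg.solve(A,b)
def proj(i,X):
    c=np.array(i['R'])@X+i['t'];p=np.array(i['mtx'])@c;return p[:2]/p[2]
E
python3 - <<'E'
from h import *
S=r.camera_info('scene');T=r.camera_info('top')
for n,a,b,z in [('key',(326,191),(307.5,245.5),.05),('stand',(326,207),(307.5,246.5),.02),('box',(267,166),(307,168),.07),('tape',(353,189),(358.5,242.5),.02)]:
    print(n,tri([ray(S,a),ray(T,b)]).round(3),atz(T,b,z).round(3))
print('lock',atz(T,(326.5,169),.087).round(3))
E
```

```text
key [ 0.427 -0.058  0.056] [ 0.428 -0.058  0.05 ]
stand [ 0.428 -0.064  0.005] [ 0.428 -0.061  0.02 ]
box [ 0.65  -0.061  0.043] [ 0.639 -0.061  0.07 ]
tape [ 0.441 -0.206  0.004] [ 0.438 -0.203  0.02 ]
lock [ 0.631 -0.112  0.087]
```

The scene view shows the key in its stand at (326,191), with the tape to the right and the box behind it. The left lock looks near level and the right one tilted. The top view shows the stand at (308,246) and the locks at (293,171) and (326,169). I'll move the wrist over for a closer look.

```bash
R='{"dx":0.063,"dy":0.143,"dz":0.015,"wz":-0.01}'; 
python3 -m jog '[{"dx":0.063,"dy":0.14,"dz":0.02,"wz":-0.01},{"dx":0.063,"dy":0.14,"dz":0.02,"wz":-0.01},{"dx":0.063,"dy":0.14,"dz":0.02,"wz":-0.01},{"dx":0.063,"dy":0.14,"dz":0.02,"wz":-0.01},{"dx":0.063,"dy":0.14,"dz":0.02,"wz":-0.01}]' 20
python3 -m jog '[{"dx":0.063,"dy":0.14,"dz":0.02,"wz":-0.01},{"dx":0.063,"dy":0.14,"dz":0.02,"wz":-0.01},{"dx":0.063,"dy":0.14,"dz":0.02,"wz":-0.01},{"dx":0.063,"dy":0.14,"dz":0.02,"wz":-0.01},{"dx":0.063,"dy":0.14,"dz":0.02,"wz":-0.01}]'
```

```text
invalid input
invalid input
```

```bash
python3 -m jog '[{"wx":0,"wy":0,"wz":-0.01,"dx":0.063,"dy":0.14,"dz":0.02,"hand":0},{"wx":0,"wy":0,"wz":-0.01,"dx":0.063,"dy":0.14,"dz":0.02,"hand":0},{"wx":0,"wy":0,"wz":-0.01,"dx":0.063,"dy":0.14,"dz":0.02,"hand":0},{"wx":0,"wy":0,"wz":-0.01,"dx":0.063,"dy":0.14,"dz":0.02,"hand":0},{"wx":0,"wy":0,"wz":-0.01,"dx":0.063,"dy":0.14,"dz":0.02,"hand":0}]' 20
python3 -m jog '[{"wx":0,"wy":0,"wz":-0.01,"dx":0.063,"dy":0.14,"dz":0.02,"hand":0},{"wx":0,"wy":0,"wz":-0.01,"dx":0.063,"dy":0.14,"dz":0.02,"hand":0},{"wx":0,"wy":0,"wz":-0.01,"dx":0.063,"dy":0.14,"dz":0.02,"hand":0},{"wx":0,"wy":0,"wz":-0.01,"dx":0.063,"dy":0.14,"dz":0.02,"hand":0},{"wx":0,"wy":0,"wz":-0.01,"dx":0.063,"dy":0.14,"dz":0.02,"hand":0}]'
```

```text
clock: 1.32
tool_pos: [0.2656, -0.4199, 0.2641]
eef_rot: [0.995, 0.101, 0.0, 0.0]
contact_force: [1.4, 0.1, 0.8]
opening: 1.003
finger_force: 0.0
clock: 1.73
tool_pos: [0.3444, -0.2449, 0.2892]
eef_rot: [0.999, 0.051, 0.0, 0.0]
contact_force: [1.1, 0.7, -0.4]
opening: 1.0
finger_force: 0.0
```

```bash
python3 -m jog '[{"wx":0,"wy":0,"wz":-0.01,"dx":0.07,"dy":0.132,"dz":0.01,"hand":0},{"wx":0,"wy":0,"wz":-0.01,"dx":0.07,"dy":0.132,"dz":0.01,"hand":0},{"wx":0,"wy":0,"wz":-0.01,"dx":0.07,"dy":0.132,"dz":0,"hand":0},{"wx":0,"wy":0,"wz":-0.01,"dx":0.07,"dy":0.132,"dz":0,"hand":0},{"wx":0,"wy":0,"wz":-0.01,"dx":0.07,"dy":0.132,"dz":0,"hand":0}]'
python3 -m jog '[{"wx":0,"wy":0,"wz":0,"dx":0,"dy":0,"dz":0,"hand":0},{"wx":0,"wy":0,"wz":0,"dx":0,"dy":0,"dz":0,"hand":0}]'
cat > look.py <<'E'
import sys
from h import *
n=sys.argv[1]
s=r.get_state();i=r.camera_info('wrist');im=r.snapshot('wrist')
cv2.imwrite(f'pics/{n}.png',im[:,:,::-1])
out={'i':i}
print(s['clock'],s['tool_pos'].round(4) if hasattr(s['tool_pos'],'round') else s['tool_pos'],np.round(s['eef_rot'],4))
for q in sys.argv[2:]:
    m=r.masks_of('wrist',q);out[q]=m
    for d in m[:3]:
        ys,xs=np.nonzero(d['region']);
        rc=cv2.minAreaRect(np.c_[xs,ys].astype(np.float32)) if len(xs)>5 else None
        print(q,round(d['p'],2),np.round(d['bbox']).tolist(),len(xs),rc)
import pickle;pickle.dump(out,open(f'pics/{n}.pkl','wb'))
E
python3 look.py w1 coin_key key_stand lock_a takings_box
```

```text
clock: 2.15
tool_pos: [0.4321, -0.0798, 0.2941]
eef_rot: [1.0, 0.001, 0.0, 0.0]
contact_force: [1.7, -0.1, 0.4]
opening: 1.002
finger_force: 0.0
clock: 2.32
tool_pos: [0.4324, -0.0793, 0.2939]
eef_rot: [1.0, 0.004, 0.0, -0.0]
contact_force: [0.4, 0.1, -0.0]
opening: 1.0
finger_force: 0.0
2.3167 [ 0.4324 -0.0793  0.2939] [ 1.0e+00  4.3e-03  4.0e-04 -3.0e-04]
coin_key 0.71 [235.0, 152.0, 252.0, 182.0] 371 ((243.0, 165.0), (28.0, 14.0), 90.0)
key_stand 0.72 [231.0, 143.0, 259.0, 188.0] 936 ((243.5, 163.5), (43.0, 29.0), 90.0)
lock_a 0.86 [270.0, 0.0, 297.0, 16.0] 307 ((282.5, 6.5), (13.0, 29.0), 90.0)
lock_a 0.63 [189.0, 1.0, 223.0, 18.0] 431 ((206.5, 8.5), (17.0, 29.0), 90.0)
lock_a 0.24 [168.0, 2.0, 324.0, 64.0] 6911 ((243.5, 31.0), (62.0, 153.0), 90.0)
takings_box 0.79 [167.0, 1.0, 320.0, 61.0] 6840 ((244.0, 31.0), (62.0, 152.0), 90.0)
```

View pics/w1.png

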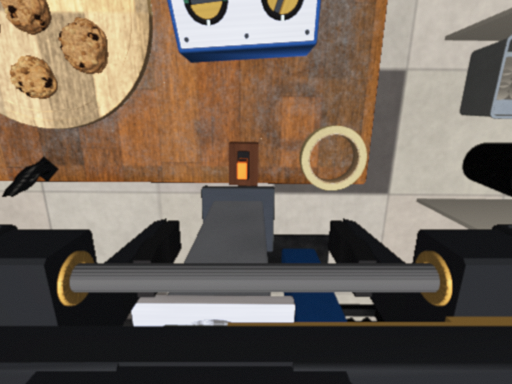

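The picture shows the key at (242,168), the stand at (243,163), the tape at (335,158) and the lower edge of both locks at the top. I'll work out the key's pose and choose closer viewpoints.

Run:
```python
from h import *
import pickle
o=pickle.load(open('pics/w1.pkl','rb'));i=o['i'];T=r.camera_info('top');S=r.camera_info('scene')
print(i['mtx'])
print('tcp px',proj(i,np.array([.4324,-.0793,.2939])))
for q,z in (('coin_key',.079),('key_stand',.03)):
    rg=o[q][0]['region'].astype(np.uint8);ys,xs=np.nonzero(rg)
    P=np.array([atz(i,(x,y),z)[:2] for x,y in zip(xs,ys)],np.float32)
    print(q,cv2.minAreaRect(P),P.mean(0))
print('key',tri([ray(S,(326,191)),ray(T,(307.5,245.5)),ray(i,(243,166.5))]))
R=np.array(i['R']);c=-R.T@i['t'];off=c-np.array([.4324,-.0793,.2939]);print('off',off)
for x,z in [(.43,.2),(.43,.22),(.45,.2),(.4,.2),(.46,.24)]:
    j=dict(i);C=np.array([x,-.06,z])+off;j['t']=-R@C
    print(x,z,'key',proj(j,np.array([.428,-.058,.079])),proj(j,np.array([.428,-.058,.03])))
for x,z in [(.5,.25),(.5,.28),(.55,.28),(.55,.24)]:
    j=dict(i);C=np.array([x,-.06,z])+off;j['t']=-R@C
    print(x,z,'lock',proj(j,np.array([.63,-.11,.09])),proj(j,np.array([.63,-.02,.09])), proj(j,np.array([.428,-.058,.03])))
```

```text
[[267.15432668   0.         254.25639359]
 [  0.         267.15432668 189.68558523]
 [  0.           0.           1.        ]]
tcp px [254.65259362 231.93790389]
coin_key ((0.4345800578594208, -0.063483327627182), (0.019266417250037193, 0.038925256580114365), 89.48438262939453) [ 0.43443486 -0.06360079]
key_stand ((0.4280041754245758, -0.06230247765779495), (0.045306142419576645, 0.06819301098585129), 89.08988189697266) [ 0.42971262 -0.0621135 ]
key [ 0.42793996 -0.06009013  0.05373335]
off [0.06614223 0.0007006  0.14697047]
0.43 0.2 key [252.6368946  185.12003855] [252.90878014 175.15520265]
0.43 0.22 key [252.75836696 180.66797338] [252.99821691 171.87726917]
0.45 0.2 key [252.49705507 203.5035038 ] [252.78468996 191.056231  ]
0.4 0.2 key [252.85692118 156.195091  ] [253.10266262 150.31092627]
0.46 0.24 key [252.67640477 201.02074077] [252.90910963 190.27647588]
0.5 0.25 lock [303.52706215  54.06432379] [217.47496141  53.23368039] [252.73923304 214.8564041 ]
0.5 0.28 lock [298.92559615  59.96012573] [220.95128882  59.21008023] [252.86068273 208.09365386]
0.55 0.28 lock [296.72687869 105.34234922] [221.94082429 104.64221229] [252.62614736 237.33333215]
0.55 0.24 lock [302.48643989 103.76819762] [217.4980741  102.97176397] [252.4426722 249.1352214]
```

```bash
python3 -m jog '[{"wx":0,"wy":0,"wz":0,"dx":0.118,"dy":0.02,"dz":-0.05,"hand":0},{"wx":0,"wy":0,"wz":0,"dx":0.118,"dy":0.02,"dz":-0.05,"hand":0},{"wx":0,"wy":0,"wz":0,"dx":0.118,"dy":0.02,"dz":-0.05,"hand":0},{"wx":0,"wy":0,"wz":0,"dx":0.118,"dy":0.02,"dz":-0.05,"hand":0},{"wx":0,"wy":0,"wz":0,"dx":0,"dy":0,"dz":0,"hand":0}]' | grep tool
python3 look.py w2 lock_a takings_box
python3 -m jog '[{"wx":0,"wy":0,"wz":0,"dx":-0.12,"dy":0,"dz":-0.05,"hand":0},{"wx":0,"wy":0,"wz":0,"dx":-0.12,"dy":0,"dz":-0.05,"hand":0},{"wx":0,"wy":0,"wz":0,"dx":-0.12,"dy":0,"dz":-0.05,"hand":0},{"wx":0,"wy":0,"wz":0,"dx":-0.12,"dy":0,"dz":-0.05,"hand":0},{"wx":0,"wy":0,"wz":0,"dx":0,"dy":0,"dz":0,"hand":0}]' | grep tool
python3 look.py w3 coin_key key_stand lock_a
python3 -c "
import cv2,numpy as np
a=cv2.imread('pics/w2.png')[50:200,140:380];b=cv2.imread('pics/w3.png')[120:220,180:340]
a=cv2.resize(a,(560,350),interpolation=2);b=cv2.resize(b,(400,250),interpolation=2)
c=np.zeros((600,560,3),np.uint8);c[:350]=a;c[350:,:400]=b;cv2.imwrite('pics/v1.png',c)"
```

```text
tool_pos: [0.5534, -0.0611, 0.2413]
2.9833 [ 0.5534 -0.0611  0.2413] [ 1.0e+00  1.4e-03  8.0e-04 -7.0e-04]
lock_a 0.71 [201.0, 93.0, 237.0, 130.0] 883 ((218.20591735839844, 111.32351684570312), (33.22737503051758, 32.7423095703125), 75.96376037597656)
lock_a 0.68 [283.0, 89.0, 319.0, 123.0] 924 ((301.7500305175781, 105.75000762939453), (31.819805145263672, 35.35533905029297), 45.0)
takings_box 0.56 [160.0, 20.0, 353.0, 153.0] 17813 ((258.9391174316406, 86.23223876953125), (125.62442779541016, 191.70143127441406), 86.26860046386719)
tool_pos: [0.4182, -0.063, 0.1927]
3.55 [ 0.4182 -0.063   0.1927] [ 1.0e+00  2.0e-04 -7.2e-03  6.0e-04]
coin_key 0.72 [248.0, 149.0, 260.0, 186.0] 594 ((253.5, 166.0), (38.0, 15.0), 90.0)
key_stand 0.62 [232.0, 135.0, 275.0, 196.0] 1794 ((253.5, 163.5), (59.0, 41.0), 90.0)
```

View pics/v1.png

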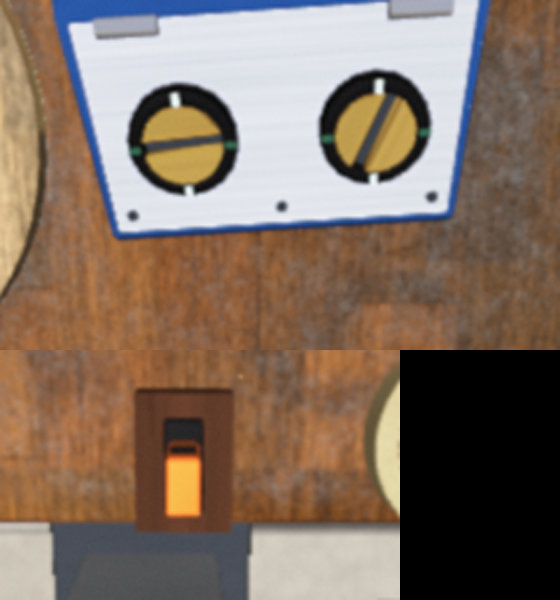

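The close view shows the left lock level (closed). The right lock, at crop (375,133), has its slot tilted about 25° clockwise, so it is the open one. The key stands straight in its stand with its long axis along x. Next, precise measurements by colour.

```bash
cat > m.py <<'E'
from h import *
import pickle
def blob(n,lo,hi,box):
    im=cv2.cvtColor(cv2.imread(f'pics/{n}.png'),cv2.COLOR_BGR2HSV);x0,y0,x1,y1=box
    m=np.zeros(im.shape[:2],np.uint8);m[y0:y1,x0:x1]=cv2.inRange(im,lo,hi)[y0:y1,x0:x1]
    k,l,st,c=cv2.connectedComponentsWithStats(m);j=1+np.argmax(st[1:,4]);ys,xs=np.nonzero(l==j);return np.c_[xs,ys].astype(np.float32)
I=lambda n:pickle.load(open(f'pics/{n}.pkl','rb'))['i']
E
python3 - <<'E'
from m import *
rays=[]
for n,b in (('w1',(225,145,262,190)),('w3',(240,140,270,200))):
    i=I(n);p=blob(n,(5,150,215),(25,255,255),b);rc=cv2.minAreaRect(p);c=p.mean(0);print(n,len(p),p.min(0),p.max(0),rc)
    P=np.array([atz(i,q,.079)[:2] for q in p],np.float32);print(cv2.minAreaRect(P),P.mean(0));rays.append(ray(i,c))
print('top centre',tri(rays))
# stand top edges, w3
i=I('w3')
for u,v in [(135,390),(231,390),(231,530),(137,530)]: print('stand corner',atz(i,(180+u/2.5,120+(v-350)/2.5),.03).round(4))
i=I('w2')
for nm,b in (('L',(190,80,245,140)),('R',(275,75,330,135))):
    p=blob('w2',(15,100,90),(30,255,255),b);h=cv2.convexHull(p);(c,ax,a)=cv2.fitEllipse(h);print(nm,len(p),c,ax,a,[atz(i,c,z).round(4) for z in (.087,.095,.1)])
E
```

```text
w1 157 [237. 163.] [246. 178.] ((241.5, 170.5), (15.0, 9.0), 90.0)
((0.42707690596580505, -0.061315521597862244), (0.02109190821647644, 0.012474620714783669), 0.048208244144916534) [ 0.42718905 -0.06139539]
w3 297 [247. 163.] [259. 185.] ((253.0, 174.0), (22.0, 12.0), 90.0)
((0.42760026454925537, -0.061669789254665375), (0.02240659110248089, 0.012080153450369835), 0.025442739948630333) [ 0.4276087  -0.06168171]
top centre [ 0.42744048 -0.06154034  0.07902093]
stand corner [ 0.4608 -0.0399  0.03  ]
stand corner [ 0.4609 -0.0836  0.03  ]
stand corner [ 0.3944 -0.0849  0.03  ]
stand corner [ 0.3944 -0.0395  0.03  ]
L 435 (219.15321350097656, 117.86790466308594) (20.837203979492188, 32.9104118347168) 81.19622802734375 [array([ 0.6185, -0.0221,  0.087 ]), array([ 0.6185, -0.0232,  0.095 ]), array([ 0.6185, -0.0238,  0.1   ])]
R 437 (307.2413635253906, 108.51798248291016) (18.73386001586914, 34.7218132019043) 24.146703720092773 [array([ 0.6285, -0.1175,  0.087 ]), array([ 0.6283, -0.116 ,  0.095 ]), array([ 0.6281, -0.1151,  0.1   ])]
```

Key: top centre (0.4275, -0.0615, 0.079), yaw about 0. The triangulated height matches the given sizes. Going down to grasp it.

```bash
python3 -m jog '[{"wx":0,"wy":0,"wz":0,"dx":0.037,"dy":0.006,"dz":-0.1,"hand":0.4},{"wx":0,"wy":0,"wz":0,"dx":0,"dy":0,"dz":-0.1,"hand":0.4},{"wx":0,"wy":0,"wz":0,"dx":0,"dy":0,"dz":-0.1,"hand":0.4},{"wx":0,"wy":0,"wz":0,"dx":0,"dy":0,"dz":0,"hand":0.4},{"wx":0,"wy":0,"wz":0,"dx":0,"dy":0,"dz":0,"hand":0.4}]'
python3 - <<'E'
from h import *
s=r.get_state();print(np.round(s['q'],3),np.round(s['eef_rot'],4))
E
```

```text
clock: 4.17
tool_pos: [0.4392, -0.0601, 0.1186]
eef_rot: [1.0, 0.001, -0.0, 0.0]
contact_force: [0.1, 0.3, -0.0]
opening: 0.644
finger_force: 0.0
[ 0.073  0.693 -0.065  2.209  0.173  0.245 -1.714] [ 1.0e+00  1.4e-03 -4.0e-04  1.0e-04]
```

q7 would run out of range when turning clockwise from here. I'll grasp with the tool half-turned instead, as the grasp is symmetric.

```bash
python3 -m jog '[{"wx":0,"wy":0,"wz":0.0624,"dx":-0.047,"dy":-0.006,"dz":0.08,"hand":0.4},{"wx":0,"wy":0,"wz":0.0624,"dx":0,"dy":0,"dz":0,"hand":0.4},{"wx":0,"wy":0,"wz":0.0624,"dx":0,"dy":0,"dz":0,"hand":0.4},{"wx":0,"wy":0,"wz":0.0624,"dx":0,"dy":0,"dz":0,"hand":0.4},{"wx":0,"wy":0,"wz":0.0624,"dx":0,"dy":0,"dz":0,"hand":0.4}]' | grep -E 'tool|eef'
python3 -m jog '[{"wx":0,"wy":0,"wz":0.0624,"dx":0,"dy":0,"dz":0,"hand":0.4},{"wx":0,"wy":0,"wz":0.0624,"dx":0,"dy":0,"dz":0,"hand":0.4},{"wx":0,"wy":0,"wz":0.0624,"dx":0,"dy":0,"dz":0,"hand":0.4},{"wx":0,"wy":0,"wz":0.0624,"dx":0,"dy":0,"dz":0,"hand":0.4},{"wx":0,"wy":0,"wz":0.0624,"dx":0,"dy":0,"dz":0,"hand":0.4}]' | grep -E 'tool|eef'
python3 -m jog '[{"wx":0,"wy":0,"wz":0.0624,"dx":0,"dy":0,"dz":0,"hand":0.4},{"wx":0,"wy":0,"wz":0.0624,"dx":0,"dy":0,"dz":0,"hand":0.4},{"wx":0,"wy":0,"wz":0.0624,"dx":0,"dy":0,"dz":0,"hand":0.4},{"wx":0,"wy":0,"wz":0.0624,"dx":0,"dy":0,"dz":0,"hand":0.4},{"wx":0,"wy":0,"wz":0.0624,"dx":0,"dy":0,"dz":0,"hand":0.4}]' | grep -E 'tool|eef'
python3 -m jog '[{"wx":0,"wy":0,"wz":0.0624,"dx":0,"dy":0,"dz":0,"hand":0.4},{"wx":0,"wy":0,"wz":0.0624,"dx":0,"dy":0,"dz":0,"hand":0.4},{"wx":0,"wy":0,"wz":0.0624,"dx":0,"dy":0,"dz":0,"hand":0.4},{"wx":0,"wy":0,"wz":0.0624,"dx":0,"dy":0,"dz":0,"hand":0.4},{"wx":0,"wy":0,"wz":0.0624,"dx":0,"dy":0,"dz":0,"hand":0.4}]' | grep -E 'tool|eef'
python3 -m jog '[{"wx":0,"wy":0,"wz":0.0624,"dx":0,"dy":0,"dz":0,"hand":0.4},{"wx":0,"wy":0,"wz":0.0624,"dx":0,"dy":0,"dz":0,"hand":0.4},{"wx":0,"wy":0,"wz":0.0624,"dx":0,"dy":0,"dz":0,"hand":0.4},{"wx":0,"wy":0,"wz":0.0624,"dx":0,"dy":0,"dz":0,"hand":0.4},{"wx":0,"wy":0,"wz":0.0624,"dx":0,"dy":0,"dz":0,"hand":0.4}]' | grep -E 'tool|eef'
python3 -m jog '[{"wx":0,"wy":0,"wz":0.0108,"dx":0,"dy":0,"dz":0,"hand":0.4},{"wx":0,"wy":0,"wz":0,"dx":0,"dy":0,"dz":0,"hand":0.4},{"wx":0,"wy":0,"wz":0,"dx":0,"dy":0,"dz":0,"hand":0.4}]'
python3 - <<'E'
from h import *
s=r.get_state();print(np.round(s['q'],3),np.round(s['tool_pos'],4),np.round(s['eef_rot'],4),Ro.from_quat(s['eef_rot']).as_matrix().round(4))
E
```

```text
tool_pos: [0.4286, -0.0622, 0.1409]
eef_rot: [0.95, 0.311, 0.002, 0.001]
tool_pos: [0.4286, -0.0624, 0.1408]
eef_rot: [0.809, 0.588, 0.001, 0.002]
tool_pos: [0.4286, -0.0626, 0.1408]
eef_rot: [0.59, 0.807, 0.0, 0.003]
tool_pos: [0.4286, -0.0628, 0.1407]
eef_rot: [0.314, 0.95, -0.001, 0.003]
tool_pos: [0.4285, -0.063, 0.1406]
eef_rot: [0.007, 1.0, -0.002, 0.002]
clock: 6.5
tool_pos: [0.4276, -0.0622, 0.1396]
eef_rot: [0.001, 1.0, -0.001, 0.001]
contact_force: [0.2, -0.1, 1.3]
opening: 0.601
finger_force: 0.0
[ 0.569  0.774 -0.88   2.204  1.048  0.673  0.491] [ 0.4276 -0.0622  0.1396] [ 5.e-04  1.e+00 -7.e-04  1.e-03] [[-1.      0.001   0.002 ]
 [ 0.001   1.     -0.0014]
 [-0.002  -0.0014 -1.    ]]
```

```bash
python3 -m jog '[{"wx":0,"wy":0,"wz":0,"dx":0,"dy":0.003,"dz":-0.11,"hand":0.4},{"wx":0,"wy":0,"wz":0,"dx":0,"dy":0,"dz":-0.11,"hand":0.4},{"wx":0,"wy":0,"wz":0,"dx":0,"dy":0,"dz":-0.11,"hand":0.4},{"wx":0,"wy":0,"wz":0,"dx":0,"dy":0,"dz":-0.064,"hand":0.4},{"wx":0,"wy":0,"wz":0,"dx":0,"dy":0,"dz":0,"hand":0.4}]' | grep -E 'tool|eef|contact'
python3 -m jog '[{"wx":0,"wy":0,"wz":0,"dx":0,"dy":0,"dz":0,"hand":1},{"wx":0,"wy":0,"wz":0,"dx":0,"dy":0,"dz":0,"hand":1},{"wx":0,"wy":0,"wz":0,"dx":0,"dy":0,"dz":0,"hand":1},{"wx":0,"wy":0,"wz":0,"dx":0,"dy":0,"dz":0,"hand":1},{"wx":0,"wy":0,"wz":0,"dx":0,"dy":0,"dz":0,"hand":1}]' 40
python3 -m jog '[{"wx":0,"wy":0,"wz":0,"dx":0,"dy":0,"dz":0,"hand":1},{"wx":0,"wy":0,"wz":0,"dx":0,"dy":0,"dz":0,"hand":1},{"wx":0,"wy":0,"wz":0,"dx":0,"dy":0,"dz":0,"hand":1}]' 55
```

```text
tool_pos: [0.426, -0.0612, 0.0382]
eef_rot: [-0.0, 1.0, -0.001, -0.002]
contact_force: [0.4, -0.2, -0.2]
clock: 7.33
tool_pos: [0.4274, -0.061, 0.0411]
eef_rot: [-0.001, 1.0, -0.0, 0.001]
contact_force: [0.0, 0.3, 0.5]
opening: 0.251
finger_force: 0.0
clock: 7.58
tool_pos: [0.4272, -0.061, 0.0407]
eef_rot: [-0.001, 1.0, -0.0, 0.0]
contact_force: [0.6, 0.3, 5.8]
opening: 0.156
finger_force: 55.0
```

Gripped, opening 13.7 mm. I'll lift it and take a second view of the box.

```bash
python3 -m jog '[{"wx":0,"wy":0,"wz":0,"dx":0,"dy":0,"dz":0.06,"hand":1},{"wx":0,"wy":0,"wz":0,"dx":0,"dy":0,"dz":0.1,"hand":1},{"wx":0,"wy":0,"wz":0,"dx":0,"dy":0,"dz":0.15,"hand":1},{"wx":0,"wy":0,"wz":0,"dx":0,"dy":0,"dz":0.15,"hand":1},{"wx":0,"wy":0,"wz":0,"dx":0.1,"dy":-0.05,"dz":0.15,"hand":1}]' | grep -E 'tool|open|force'
python3 -m jog '[{"wx":0,"wy":0,"wz":0,"dx":0.15,"dy":-0.05,"dz":0.1,"hand":1},{"wx":0,"wy":0,"wz":0,"dx":0.1,"dy":-0.05,"dz":0,"hand":1},{"wx":0,"wy":0,"wz":0,"dx":0.05,"dy":-0.02,"dz":0,"hand":1},{"wx":0,"wy":0,"wz":0,"dx":0,"dy":0,"dz":0,"hand":1},{"wx":0,"wy":0,"wz":0,"dx":0,"dy":0,"dz":0,"hand":1}]' 
python3 look.py w4 lock_a coin_key
```

```text
tool_pos: [0.4447, -0.07, 0.1905]
contact_force: [1.3, -1.3, -1.9]
opening: 0.155
finger_force: 55.0
clock: 8.42
tool_pos: [0.5195, -0.1006, 0.2104]
eef_rot: [-0.001, 1.0, 0.0, -0.001]
contact_force: [-0.5, 0.0, -0.8]
opening: 0.154
finger_force: 55.0
8.4167 [ 0.5195 -0.1006  0.2104] [-1.1e-03  1.0e+00  3.0e-04 -7.0e-04]
lock_a 0.59 [239.0, 291.0, 262.0, 300.0] 142 ((248.9517364501953, 296.3206787109375), (20.02420997619629, 7.810029029846191), 3.3664603233337402)
coin_key 0.71 [238.0, 198.0, 272.0, 262.0] 1798 ((255.0, 229.5), (29.999996185302734, 64.99998474121094), 0.0)
```

View pics/w4.png

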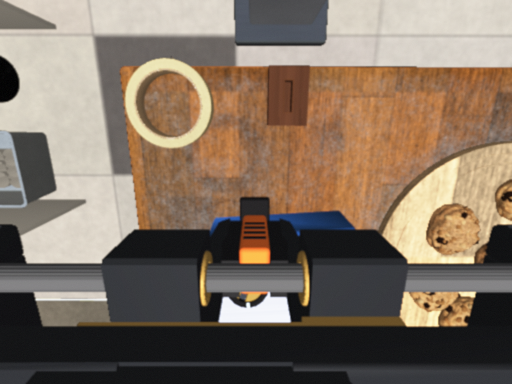

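In this view the gripper hides the box, and the key is held straight at (255,230). I'll fit the box pose from w2 plus the top and scene pictures.

```bash
python3 - <<'E'
from m import *
from scipy.optimize import least_squares
W=I('w2');T=r.camera_info('top');S=r.camera_info('scene')
px=lambda u,v:(140+u/2.3333,50+v/2.3333)
def refine(n,b):
    p=blob(n,(15,90,70),(35,255,255),b);return p
def centre(n,b):  # brass pixels (all comps) hull -> ellipse
    im=cv2.cvtColor(cv2.imread(f'pics/{n}.png'),cv2.COLOR_BGR2HSV);x0,y0,x1,y1=b
    m=cv2.inRange(im,(14,90,60),(35,255,255))[y0:y1,x0:x1];ys,xs=np.nonzero(m);p=np.c_[xs+x0,ys+y0].astype(np.float32)
    h=cv2.convexHull(p);e=cv2.fitEllipse(h) if len(h)>5 else None;print(n,len(p),e);return e[0]
obs=[(W,centre('w2',(203,90,235,135)),1,1),(W,centre('w2',(285,85,318,130)),-1,1),
(T,centre('top0',(283,160,303,183)),1,.7),(T,centre('top0',(316,158,336,180)),-1,.7),
(S,centre('scene0',(254,147,274,168)),1,1),(S,centre('scene0',(275,139,294,159)),-1,1)]
print(px(375.7,135),px(182.5,148))
n0=np.array([-np.sin(np.radians(26)),0,np.cos(np.radians(26))])
def P(v,s): return np.array([v[0],v[1],v[2]])+Ro.from_euler('z',v[3]).apply([0,.043*s,0])
f=lambda v,o:np.concatenate([(proj(i,P(v,s))-c)*w for i,c,s,w in o])
for nm,o in (('all',obs),('w2',obs[:2]),('w2+top',obs[:4]),('w2+scene',obs[:2]+obs[4:])):
    q=least_squares(f,[.63,-.06,.095,.05],args=(o,));v=q.x;print(nm,v.round(4),q.fun.round(2),'R',P(v,-1).round(4))
v=least_squares(f,[.63,-.06,.095,.05],args=(obs,)).x
# slot angle at plane through R centre
n=Ro.from_euler('z',v[3]).apply(n0);ax=Ro.from_euler('z',v[3]).apply([np.cos(np.radians(26)),0,np.sin(np.radians(26))]);ay=np.cross(n,ax)
def pl(uv,c):
    o,d=ray(W,uv);return o+d*((c-o)@n)/(d@n)
for nm,s,a,b in (('R',-1,(390,96),(361,165)),('L',1,(147,150),(222,140))):
    d=pl(px(*a),P(v,s))-pl(px(*b),P(v,s));print(nm,np.linalg.norm(d),np.arctan2(-d@ay,d@ax))
E
python3 -c "
import cv2,numpy as np
a=cv2.imread('pics/w2.png')[85:135,195:325];b=cv2.imread('pics/scene0.png')[130:195,230:305]
c=np.zeros((600,780,3),np.uint8);c[:300]=cv2.resize(a,(780,300),interpolation=2);c[300:560,:300]=cv2.resize(b,(300,260),interpolation=2);cv2.imwrite('pics/v2.png',c)"
```

```text
w2 832 ((217.78306579589844, 111.6590347290039), (34.17626953125, 36.28046798706055), 127.47077178955078)
w2 816 ((300.62109375, 106.46173095703125), (33.71790313720703, 37.26110076904297), 52.23023986816406)
top0 142 ((293.4946594238281, 170.51780700683594), (13.891847610473633, 14.55832576751709), 9.08740520477295)
top0 134 ((325.41278076171875, 168.06112670898438), (12.85251522064209, 15.009026527404785), 90.70806884765625)
scene0 95 ((264.172607421875, 155.61361694335938), (9.025135040283203, 13.330730438232422), 110.56224060058594)
scene0 95 ((285.38690185546875, 145.7958221435547), (12.377470970153809, 13.846118927001953), 155.57859802246094)
(301.01658595122785, 107.85796939956285) (218.2154030771868, 113.42947756396521)
all [ 0.6275 -0.0652  0.0996  0.0637] [-0.22 -0.04 -0.09 -0.1   0.32 -0.07  0.28  0.09  0.68 -0.97 -0.13  1.13] R [ 0.6302 -0.1081  0.0996]
w2 [ 0.6274 -0.0654  0.0992  0.0631] [ 0. -0.  0.  0.] R [ 0.6301 -0.1083  0.0992]
w2+top [ 0.6275 -0.0653  0.099   0.0636] [-0.06  0.   -0.11 -0.04  0.33 -0.02  0.28  0.14] R [ 0.6302 -0.1082  0.099 ]
w2+scene [ 0.6275 -0.0653  0.0997  0.0632] [-0.15 -0.06 -0.01 -0.08  0.69 -0.99 -0.11  1.11] R [ 0.6302 -0.1082  0.0997]
R 0.033041492473641264 0.33798102096087407
L 0.033988524444642114 -1.6431955572978103
```

View pics/v2.png

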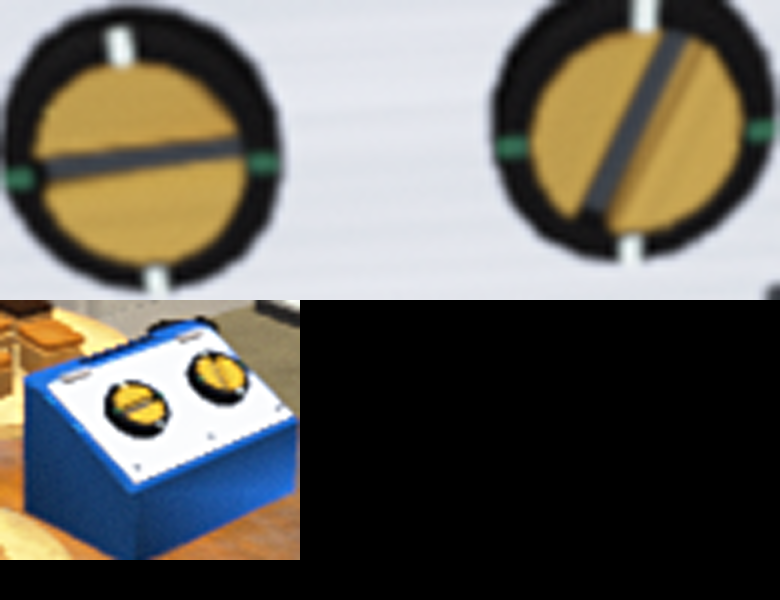

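Both crops agree: the left slot is level, and the right slot is tilted clockwise, with its dark strip running from (683,35) to (593,215). The fitted disc centre is R (0.630, -0.108, 0.099), which matches the expected height of 0.0987. Next, the slot angle and the tool pose.

```bash
cat > tgt.py <<'E'
from m import *
yaw=.0633;Rc=np.array([.6302,-.1082,.0990])
Z=Ro.from_euler('z',yaw);c,s=np.cos(np.radians(26)),np.sin(np.radians(26))
n=Z.apply([-s,0,c]);up=Z.apply([c,0,s]);left=np.cross(n,up);KT=.0247
def pose(th,h):  # tool pos, rot for key at lock angle th, tip h above disc face
    d=np.cos(th)*up-np.sin(th)*left;x=-d;z=-n;return Rc+n*(h+KT),np.c_[x,np.cross(z,x),z]
def err(th,h):
    st=r.get_state();p,R=pose(th,h);C=Ro.from_quat(st['eef_rot']).as_matrix()
    dp=(p-st['tool_pos'])/.25;w=Ro.from_matrix(R@C.T).as_rotvec()/2
    print('tot shift',dp.round(4),'turn',w.round(4));return dp,w
def report():
    st=r.get_state();R=Ro.from_quat(st['eef_rot']).as_matrix();tip=np.array(st['tool_pos'])+R[:,2]*KT
    d=-R[:,0];e=tip-Rc;print('clk',st['clock'],'tip up/left/n mm',np.round(1e3*np.array([e@up,e@left,e@n]),1),'ang',round(float(np.arctan2(-d@left,d@up)),3),'tilt',np.round([R[:,2]@up,R[:,2]@left],3),
     'F',np.round([np.dot(st['contact_force'],a) for a in (up,left,n)],1),'M.n',round(float(np.dot(st['moment'],n)),2),'q',np.round(st['q'],2),st['finger_force'],round(st['opening'],3))
E
python3 - <<'E'
from tgt import *
W=I('w2')
def pl(uv,dep=0):
    o,d=ray(W,uv);cc=Rc-n*dep;return o+d*((cc-o)@n)/(d@n)
def ang(a,b,dep=0):
    d=pl(a,dep)-pl(b,dep);return round(float(np.arctan2(-d@left,d@up)),3)
q=lambda u,v:(195+u/6,85+v/6)
print('R',ang(q(683,35),q(593,215)),ang(q(660,35),q(580,210)),'white R',ang(q(645,10),q(630,250)),'green R',ang(q(760,130),q(512,147)))
print('L',ang(q(243,145),q(45,172)),'white L',ang(q(121,45),q(155,278)),'green L',ang(q(262,162),q(20,178)))
im=cv2.imread('pics/w2.png')[85:135,195:325];hsv=cv2.cvtColor(im,cv2.COLOR_BGR2HSV)
m=((hsv[:,:,1]<90)&(hsv[:,:,2]<150)&(hsv[:,:,2]>45)).astype(np.uint8)
for nm,(cx,cy) in (('R',(301-195,107-85)),('L',(218-195,112-85))):
    yy,xx=np.nonzero(m);k=(xx-cx)**2+(yy-cy)**2<15**2;v=cv2.fitLine(np.c_[xx[k],yy[k]].astype(np.float32),cv2.DIST_HUBER,0,.01,.01).ravel()
    p=np.array([v[2]+195,v[3]+85]);print(nm,k.sum(),ang(p+15*v[:2]*np.sign(-v[1]),p-15*v[:2]*np.sign(-v[1]),.008))
report();err(.42,.02)
E
```

```text
R 0.407 0.377 white R -0.001 green R 1.565
L 1.495 white L 0.007 green L 1.567
R 114 0.389
L 97 1.508
clk 8.5667 tip up/left/n mm [-61.7  15.3 126.7] ang 0.065 tilt [-0.44  0.  ] F [-0.8  0.4 -0.6] M.n 0.04 q [ 0.65  0.76 -0.95  1.86  0.77  0.94  0.91] 54.99971715733409 0.152
tot shift [ 0.3684 -0.0379 -0.2854] turn [ 0.0549 -0.2224 -0.1777]
```

```bash
python3 -m jog '[{"wx":0.008,"wy":-0.0371,"wz":-0.0274,"dx":0.06,"dy":-0.006,"dz":-0.03,"hand":1},{"wx":0.008,"wy":-0.0371,"wz":-0.0274,"dx":0.06,"dy":-0.006,"dz":-0.03,"hand":1},{"wx":0.008,"wy":-0.0371,"wz":-0.0274,"dx":0.06,"dy":-0.006,"dz":-0.03,"hand":1},{"wx":0.008,"wy":-0.0371,"wz":-0.0274,"dx":0.06,"dy":-0.006,"dz":-0.03,"hand":1},{"wx":0.008,"wy":-0.0371,"wz":-0.0274,"dx":0.06,"dy":-0.006,"dz":-0.03,"hand":1}]' | grep -E 'tool|force'
python3 -m jog '[{"wx":0.008,"wy":-0.0371,"wz":-0.0274,"dx":0.06,"dy":-0.006,"dz":-0.03,"hand":1},{"wx":0,"wy":0,"wz":0,"dx":0,"dy":0,"dz":0,"hand":1},{"wx":0,"wy":0,"wz":0,"dx":0,"dy":0,"dz":0,"hand":1},{"wx":0,"wy":0,"wz":0,"dx":0,"dy":0,"dz":0,"hand":1}]' | grep -E 'tool|force'
python3 -c "
from tgt import *
report();err(.39,.02)"
```

```text
tool_pos: [0.5902, -0.1087, 0.1748]
contact_force: [0.3, -1.5, -1.5]
finger_force: 55.0
tool_pos: [0.6001, -0.1119, 0.1731]
contact_force: [0.4, -0.6, -1.1]
finger_force: 55.0
clk 9.3167 tip up/left/n mm [ 3.8 -2.1 55.2] ang 0.345 tilt [-0.06  -0.012] F [-0.2 -0.6 -1.1] M.n -0.07 q [ 0.5   0.72 -0.58  2.04  1.41  0.32  0.07] 54.999665189534426 0.154
tot shift [ 0.042   0.0098 -0.1356] turn [ 0.0168 -0.0292 -0.0183]
```

```bash
python3 -m jog '[{"wx":0.0084,"wy":-0.0146,"wz":-0.0092,"dx":0.021,"dy":0.005,"dz":-0.068,"hand":1},{"wx":0.0084,"wy":-0.0146,"wz":-0.0092,"dx":0.021,"dy":0.005,"dz":-0.068,"hand":1},{"wx":0,"wy":0,"wz":0,"dx":0,"dy":0,"dz":0,"hand":1},{"wx":0,"wy":0,"wz":0,"dx":0,"dy":0,"dz":0,"hand":1},{"wx":0,"wy":0,"wz":0,"dx":0,"dy":0,"dz":0,"hand":1}]' | grep -E 'tool|force'
python3 look.py w5 lock_a
python3 -c "
from tgt import *
report();err(.39,.02);err(.39,.003)
a=cv2.imread('pics/w5.png')[170:310,170:340];cv2.imwrite('pics/v3.png',cv2.resize(a,(680,560),interpolation=2))"
```

```text
tool_pos: [0.6077, -0.1127, 0.1509]
contact_force: [0.4, 1.0, -0.1]
finger_force: 55.0
9.7333 [ 0.6077 -0.1127  0.1509] [0.153  0.9646 0.0419 0.2106]
lock_a 0.92 [237.0, 178.0, 282.0, 217.0] 758 ((259.14105224609375, 196.12083435058594), (43.24980926513672, 33.97140884399414), 11.9761323928833)
lock_a 0.67 [337.0, 137.0, 387.0, 186.0] 1701 ((362.5, 161.5), (45.0, 47.0), 90.0)
clk 9.8333 tip up/left/n mm [ 2.2 -3.4 32.1] ang 0.376 tilt [-0.02  -0.011] F [-0.7 -0.7 -0.3] M.n -0.03 q [ 0.51  0.77 -0.58  2.07  1.77  0.32 -0.3 ] 54.99969530850649 0.156
tot shift [ 0.0108  0.0132 -0.0483] turn [ 0.0085 -0.0095 -0.0043]
tot shift [ 0.0405  0.015  -0.1095] turn [ 0.0085 -0.0095 -0.0043]
```

View pics/v3.png

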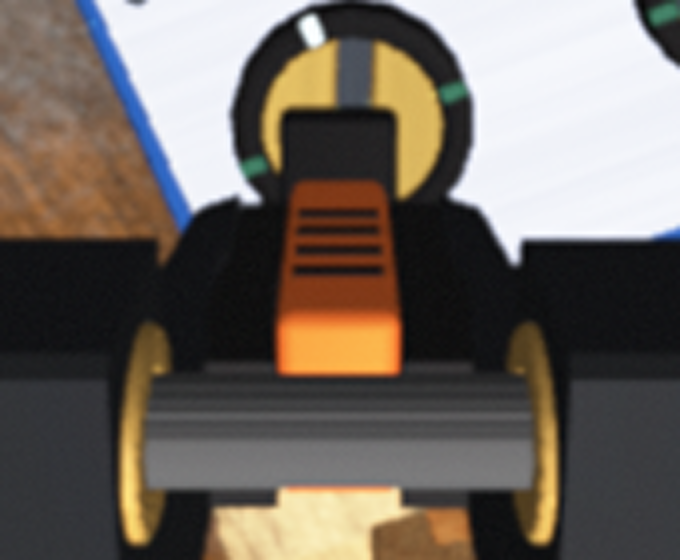

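The lock sits at crop (350,115) with its slot vertical and parallel to the key. The key is about 3 mm to one side, which agrees with the computed offset. I'll correct that and come down to 5 mm.

```bash
python3 -m jog '[{"wx":0.003,"wy":-0.003,"wz":-0.0015,"dx":0.012,"dy":0.006,"dz":-0.034,"hand":1},{"wx":0.003,"wy":-0.003,"wz":-0.0015,"dx":0.012,"dy":0.005,"dz":-0.034,"hand":1},{"wx":0.003,"wy":-0.003,"wz":-0.0015,"dx":0.012,"dy":0.005,"dz":-0.034,"hand":1},{"wx":0,"wy":0,"wz":0,"dx":0,"dy":0,"dz":0,"hand":1},{"wx":0,"wy":0,"wz":0,"dx":0,"dy":0,"dz":0,"hand":1}]' | grep -E 'tool|force'
python3 look.py w6 
python3 -c "
from tgt import *
report();err(.39,.005);err(.39,.003)
a=cv2.imread('pics/w6.png')[170:310,170:340];cv2.imwrite('pics/v4.png',cv2.resize(a,(680,560),interpolation=2))"
```

```text
tool_pos: [0.6164, -0.1088, 0.125]
contact_force: [0.4, -0.1, -0.4]
finger_force: 55.0
10.25 [ 0.6164 -0.1088  0.125 ] [0.1588 0.9616 0.0509 0.2179]
clk 10.3 tip up/left/n mm [-0.6  0.3  5. ] ang 0.391 tilt [-0.002  0.001] F [-0.1  0.2 -1. ] M.n -0.01 q [ 0.55  0.85 -0.67  2.07  1.92  0.4  -0.43] 54.999800864607096 0.156
tot shift [ 0.0022 -0.0009  0.0011] turn [-0.0005 -0.0009  0.0001]
tot shift [ 0.0057 -0.0007 -0.0061] turn [-0.0005 -0.0009  0.0001]
```

View pics/v4.png

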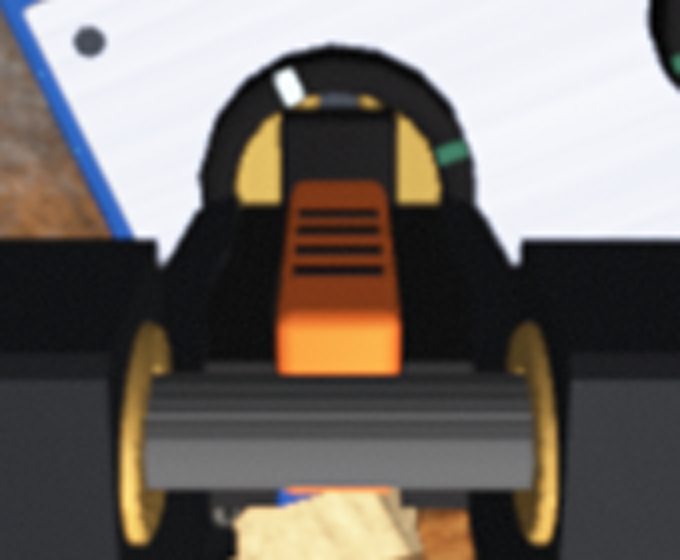

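Centred over the slot, which is at crop (338,100) directly behind the shoulder. Inserting slowly.

```bash
python3 -m jog '[{"wx":0,"wy":0,"wz":0,"dx":0.0075,"dy":-0.0006,"dz":-0.0097,"hand":1},{"wx":0,"wy":0,"wz":0,"dx":0.0053,"dy":0.0003,"dz":-0.0108,"hand":1},{"wx":0,"wy":0,"wz":0,"dx":0,"dy":0,"dz":0,"hand":1}]' | grep -E 'force'
python3 -c "
from tgt import *
report()"
python3 -m jog '[{"wx":0,"wy":0,"wz":0,"dx":0.0053,"dy":0.0003,"dz":-0.0108,"hand":1},{"wx":0,"wy":0,"wz":0,"dx":0.0035,"dy":0.0003,"dz":-0.0072,"hand":1},{"wx":0,"wy":0,"wz":0,"dx":0,"dy":0,"dz":0,"hand":1}]' | grep -E 'force'
python3 -c "
from tgt import *
report()"
```

```text
contact_force: [0.7, -0.7, -0.6]
finger_force: 55.0
clk 10.55 tip up/left/n mm [-0.  -0.1 -1.6] ang 0.391 tilt [-0.001  0.001] F [ 0.3 -0.7 -0.8] M.n 0.07 q [ 0.55  0.86 -0.67  2.07  1.93  0.41 -0.44] 54.99985026195645 0.153
contact_force: [0.2, 1.1, -1.0]
finger_force: 55.0
clk 10.8 tip up/left/n mm [-0.5  0.1 -6.8] ang 0.391 tilt [-0.002  0.001] F [-0.2  1.1 -1. ] M.n -0.02 q [ 0.55  0.88 -0.67  2.06  1.94  0.41 -0.44] 54.99978516250849 0.154
```

The blade is in, at 6.8 mm depth with no contact force. Turning clockwise.

```bash
python3 -m jog '[{"wx":0.0175,"wy":0.0011,"wz":-0.036,"dx":0.0005,"dy":0,"dz":0,"hand":1},{"wx":0.0175,"wy":0.0011,"wz":-0.036,"dx":0,"dy":0,"dz":0,"hand":1},{"wx":0.0175,"wy":0.0011,"wz":-0.036,"dx":0,"dy":0,"dz":0,"hand":1},{"wx":0.0175,"wy":0.0011,"wz":-0.036,"dx":0,"dy":0,"dz":0,"hand":1},{"wx":0.0175,"wy":0.0011,"wz":-0.036,"dx":0,"dy":0,"dz":0,"hand":1}]' 60| grep -E 'force'
python3 -c "
from tgt import *
report();err(.8,-.0068)"
```

```text
contact_force: [1.3, -0.4, -1.9]
finger_force: 60.0
clk 11.2167 tip up/left/n mm [-0.2  0.1 -6.6] ang 0.795 tilt [-0.001  0.002] F [ 0.3 -0.5 -2.3] M.n 0.04 q [ 0.61  0.91 -0.78  2.06  1.88  0.5  -0.76] 59.99707706272602 0.152
tot shift [ 0.0011 -0.0004 -0.0006] turn [ 0.0005 -0.0006 -0.0027]
```

```bash
python3 -m jog '[{"wx":0.0175,"wy":0.0011,"wz":-0.036,"dx":0,"dy":0,"dz":0,"hand":1},{"wx":0.0175,"wy":0.0011,"wz":-0.036,"dx":0,"dy":0,"dz":0,"hand":1},{"wx":0.0175,"wy":0.0011,"wz":-0.036,"dx":0,"dy":0,"dz":0,"hand":1},{"wx":0.0175,"wy":0.0011,"wz":-0.036,"dx":0,"dy":0,"dz":0,"hand":1},{"wx":0.0175,"wy":0.0011,"wz":-0.036,"dx":0,"dy":0,"dz":0,"hand":1}]' | grep -E 'force'
python3 -c "
from tgt import *
report();err(1.2,-.0068)"
python3 -m jog '[{"wx":0.0175,"wy":0.0011,"wz":-0.036,"dx":0,"dy":0,"dz":0,"hand":1},{"wx":0.0175,"wy":0.0011,"wz":-0.036,"dx":0,"dy":0,"dz":0,"hand":1},{"wx":0.0175,"wy":0.0011,"wz":-0.036,"dx":0,"dy":0,"dz":0,"hand":1},{"wx":0.0175,"wy":0.0011,"wz":-0.036,"dx":0,"dy":0,"dz":0,"hand":1}]' | grep -E 'force'
python3 -c "
from tgt import *
report();err(1.52,-.0068)"
```

```text
contact_force: [0.6, 1.3, -0.9]
finger_force: 60.0
clk 11.6333 tip up/left/n mm [-0.   0.2 -6.6] ang 1.195 tilt [-0.     0.002] F [ 0.2  1.3 -1.1] M.n 0.14 q [ 0.66  0.95 -0.88  2.06  1.85  0.58 -1.1 ] 59.99708063900471 0.153
tot shift [ 0.0005 -0.0007 -0.0008] turn [ 0.0002 -0.0001 -0.0025]
contact_force: [0.3, 0.2, -1.7]
finger_force: 60.0
clk 11.9667 tip up/left/n mm [ 0.2  0.2 -6.5] ang 1.516 tilt [0.001 0.002] F [-0.5  0.2 -1.6] M.n 0.11 q [ 0.69  0.98 -0.95  2.06  1.83  0.64 -1.39] 59.997069519013166 0.153
tot shift [-0.0002 -0.0008 -0.0013] turn [ 0.0001  0.0003 -0.0024]
```

```bash
python3 -m jog '[{"wx":0.0088,"wy":0.0005,"wz":-0.018,"dx":0,"dy":0,"dz":0,"hand":1},{"wx":0.0088,"wy":0.0005,"wz":-0.018,"dx":0,"dy":0,"dz":0,"hand":1},{"wx":0.0088,"wy":0.0005,"wz":-0.018,"dx":0,"dy":0,"dz":0,"hand":1}]' | grep -E 'force'
python3 -c "
from tgt import *
report()"
python3 -m jog '[{"wx":0.0088,"wy":0.0005,"wz":-0.018,"dx":0,"dy":0,"dz":0,"hand":1},{"wx":0.0044,"wy":0.0002,"wz":-0.009,"dx":0,"dy":0,"dz":0,"hand":1}]' | grep -E 'force'
python3 -c "
from tgt import *
report()"
python3 -m jog '[{"wx":0.0088,"wy":0.0005,"wz":-0.018,"dx":0,"dy":0,"dz":0,"hand":1},{"wx":0,"wy":0,"wz":0,"dx":0,"dy":0,"dz":0,"hand":1}]' | grep -E 'force'
python3 -c "
from tgt import *
report()"
```

```text
contact_force: [1.0, 0.1, -1.0]
finger_force: 60.0
clk 12.2167 tip up/left/n mm [ 0.3  0.2 -6.5] ang 1.634 tilt [0.001 0.002] F [ 0.5 -0.  -1.4] M.n 0.14 q [ 0.7   0.99 -0.98  2.06  1.82  0.66 -1.49] 59.99854791909456 0.154
contact_force: [0.8, 0.2, -1.1]
finger_force: 60.0
clk 12.3833 tip up/left/n mm [ 0.3  0.2 -6.5] ang 1.694 tilt [0.002 0.002] F [ 0.3  0.2 -1.4] M.n 0.09 q [ 0.71  0.99 -0.99  2.06  1.82  0.67 -1.55] 59.99975088983774 0.152
contact_force: [1.7, 0.3, -1.5]
finger_force: 60.0
clk 12.55 tip up/left/n mm [ 0.4  0.2 -6.5] ang 1.732 tilt [0.002 0.002] F [ 0.9  0.2 -2.1] M.n 0.34 q [ 0.71  1.   -1.    2.06  1.82  0.68 -1.58] 59.99974463135004 0.152
```

```bash
python3 -m jog '[{"wx":0.0088,"wy":0.0005,"wz":-0.018,"dx":0,"dy":0,"dz":0,"hand":1},{"wx":0,"wy":0,"wz":0,"dx":0,"dy":0,"dz":0,"hand":1}]' | grep -E 'force'
python3 -c "
from tgt import *
report()"
python3 look.py w7 lock_a
```

```text
contact_force: [1.9, 0.8, -0.8]
finger_force: 60.0
clk 12.7167 tip up/left/n mm [ 0.4  0.3 -6.5] ang 1.771 tilt [0.002 0.002] F [ 1.4  0.7 -1.6] M.n 0.64 q [ 0.71  1.   -1.    2.06  1.82  0.69 -1.62] 59.999390691518784 0.15
12.7167 [ 0.6225 -0.1085  0.1155] [0.734  0.6404 0.18   0.1368]
lock_a 0.86 [231.0, 200.0, 280.0, 221.0] 266 ((254.5, 210.5), (48.99999237060547, 16.999996185302734), -0.0)
lock_a 0.81 [192.0, 52.0, 256.0, 119.0] 3166 ((224.67221069335938, 87.520751953125), (63.707088470458984, 61.19487762451172), 75.0685806274414)
```

The hard stop is reached, with the moment rising to 0.64 N m. I'll turn back into the play and withdraw.

```bash
python3 -m jog '[{"wx":-0.0135,"wy":-0.0008,"wz":0.027,"dx":0,"dy":0,"dz":0,"hand":1},{"wx":-0.0135,"wy":-0.0008,"wz":0.027,"dx":0,"dy":0,"dz":0,"hand":1},{"wx":-0.0131,"wy":-0.0008,"wz":0.027,"dx":0,"dy":0,"dz":0,"hand":1},{"wx":0,"wy":0,"wz":0,"dx":0,"dy":0,"dz":0,"hand":1}]' | grep -E 'force'
python3 -c "
from tgt import *
report()"
python3 -m jog '[{"wx":0,"wy":0,"wz":0,"dx":-0.0105,"dy":-0.0007,"dz":0.0216,"hand":1},{"wx":0,"wy":0,"wz":0,"dx":-0.0105,"dy":-0.0007,"dz":0.0216,"hand":1},{"wx":0,"wy":0,"wz":0,"dx":-0.021,"dy":-0.0013,"dz":0.0432,"hand":1},{"wx":0,"wy":0,"wz":0,"dx":-0.035,"dy":-0.002,"dz":0.072,"hand":1},{"wx":0,"wy":0,"wz":0,"dx":-0.035,"dy":-0.002,"dz":0.072,"hand":1}]' | grep -E 'force'
python3 -c "
from tgt import *
report()"
python3 look.py w8 lock_a
python3 -c "
import cv2
a=cv2.imread('pics/w8.png')[20:290,130:390];cv2.imwrite('pics/v5.png',cv2.resize(a,(572,594),interpolation=2))"
```

```text
contact_force: [-0.1, 0.6, -0.6]
finger_force: 60.0
clk 13.15 tip up/left/n mm [-0.8 -0.3 -6.5] ang 1.59 tilt [-0.001 -0.   ] F [-0.3  0.6 -0.5] M.n 0.03 q [ 0.7   0.98 -0.97  2.06  1.83  0.66 -1.45] 59.998983386904 0.155
contact_force: [-0.4, -0.7, -0.3]
finger_force: 60.0
clk 13.5667 tip up/left/n mm [-0.9  0.3 58.4] ang 1.593 tilt [-0.     0.001] F [-0.5 -0.6 -0. ] M.n 0.04 q [ 0.74  0.85 -1.    2.1   1.67  0.6  -1.37] 59.999706130474806 0.154
13.5667 [ 0.593  -0.1102  0.1733] [0.6747 0.7031 0.1659 0.1515]
lock_a 0.8 [237.0, 173.0, 274.0, 205.0] 650 ((257.3599853515625, 188.52000427246094), (38.10260009765625, 25.580617904663086), 10.304845809936523)
lock_a 0.73 [229.0, 71.0, 277.0, 117.0] 1491 ((253.0, 94.5), (43.0, 42.0), 90.0)
```

View pics/v5.png

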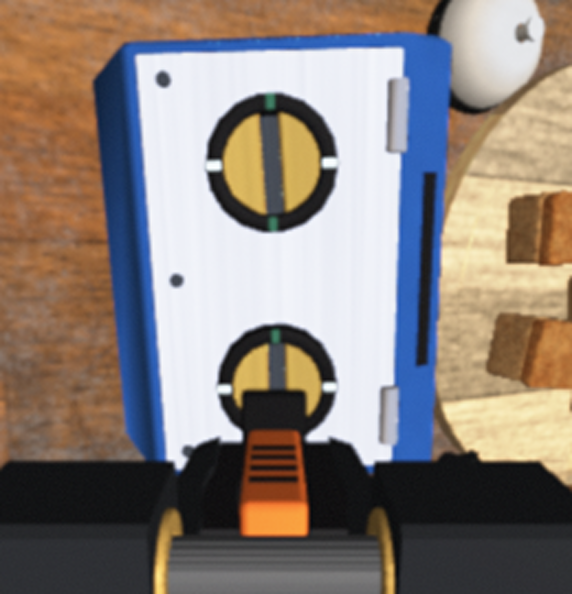

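Both slots are now level: the right one at crop (277,365) points to its green mark, and the left one at (272,160) is untouched. Computing the return.

```bash
cat > ret.py <<'E'
from tgt import *
import sys
z=float(sys.argv[1]);st=r.get_state();C=Ro.from_quat(st['eef_rot']).as_matrix()
print(np.round(st['tool_pos'],4),'shift',np.round((np.array([.4272,-.061,z])-st['tool_pos'])/.25,4),'turn',(Ro.from_matrix(np.diag([-1,1,-1.])@C.T).as_rotvec()/2).round(4),np.round(st['contact_force'],1),np.round(st['q'],2))
E
python3 ret.py .17
```

```text
[ 0.5939 -0.1102  0.1757] shift [-0.6666  0.1966 -0.0227] turn [-0.1856  0.1709  0.7495] [ 0.9 -0.3 -0.6] [ 0.74  0.84 -1.    2.1   1.68  0.6  -1.37]
```

```bash
python3 -m jog '[{"wx":-0.0124,"wy":0.0114,"wz":0.05,"dx":-0.044,"dy":0.013,"dz":0.02,"hand":1},{"wx":-0.0124,"wy":0.0114,"wz":0.05,"dx":-0.044,"dy":0.013,"dz":0.02,"hand":1},{"wx":-0.0124,"wy":0.0114,"wz":0.05,"dx":-0.044,"dy":0.013,"dz":0,"hand":1},{"wx":-0.0124,"wy":0.0114,"wz":0.05,"dx":-0.044,"dy":0.013,"dz":0,"hand":1},{"wx":-0.0124,"wy":0.0114,"wz":0.05,"dx":-0.044,"dy":0.013,"dz":0,"hand":1}]' | grep -E 'tool'
python3 -m jog '[{"wx":-0.0124,"wy":0.0114,"wz":0.05,"dx":-0.044,"dy":0.013,"dz":0,"hand":1},{"wx":-0.0124,"wy":0.0114,"wz":0.05,"dx":-0.044,"dy":0.013,"dz":0,"hand":1},{"wx":-0.0124,"wy":0.0114,"wz":0.05,"dx":-0.044,"dy":0.013,"dz":0,"hand":1},{"wx":-0.0124,"wy":0.0114,"wz":0.05,"dx":-0.044,"dy":0.013,"dz":0,"hand":1},{"wx":-0.0124,"wy":0.0114,"wz":0.05,"dx":-0.044,"dy":0.013,"dz":0,"hand":1}]' | grep -E 'tool'
python3 -m jog '[{"wx":-0.0124,"wy":0.0114,"wz":0.05,"dx":-0.044,"dy":0.013,"dz":0,"hand":1},{"wx":-0.0124,"wy":0.0114,"wz":0.05,"dx":-0.044,"dy":0.013,"dz":0,"hand":1},{"wx":-0.0124,"wy":0.0114,"wz":0.05,"dx":-0.044,"dy":0.013,"dz":0,"hand":1},{"wx":-0.0124,"wy":0.0114,"wz":0.05,"dx":-0.044,"dy":0.013,"dz":0,"hand":1},{"wx":-0.0124,"wy":0.0114,"wz":0.05,"dx":-0.044,"dy":0.013,"dz":0,"hand":1}]' | grep -E 'tool'
python3 -m jog '[{"wx":0,"wy":0,"wz":0,"dx":0,"dy":0,"dz":0,"hand":1},{"wx":0,"wy":0,"wz":0,"dx":0,"dy":0,"dz":0,"hand":1}]' | grep -E 'tool'
python3 ret.py .12
```

```text
tool_pos: [0.5385, -0.0946, 0.1824]
tool_pos: [0.4836, -0.0784, 0.1822]
tool_pos: [0.4289, -0.062, 0.1823]
tool_pos: [0.4296, -0.0615, 0.1824]
[ 0.4296 -0.0615  0.1824] shift [-0.0097  0.0021 -0.2496] turn [0.0012 0.0002 0.0023] [-0.8 -0.2 -1.2] [ 0.74  0.84 -1.25  2.15  1.03  0.98  0.45]
```

```bash
python3 -m jog '[{"wx":0.0012,"wy":0,"wz":0.0023,"dx":-0.0097,"dy":0.002,"dz":-0.12,"hand":1},{"wx":0,"wy":0,"wz":0,"dx":0,"dy":0,"dz":-0.15,"hand":1},{"wx":0,"wy":0,"wz":0,"dx":0,"dy":0,"dz":-0.12,"hand":1},{"wx":0,"wy":0,"wz":0,"dx":0,"dy":0,"dz":-0.08,"hand":1},{"wx":0,"wy":0,"wz":0,"dx":0,"dy":0,"dz":0,"hand":1}]' | grep -E 'tool'
python3 -m jog '[{"wx":0,"wy":0,"wz":0,"dx":0,"dy":0,"dz":0,"hand":1},{"wx":0,"wy":0,"wz":0,"dx":0,"dy":0,"dz":0,"hand":1}]' | grep -E 'tool'
python3 ret.py .0407
python3 look.py w9 coin_key key_stand
python3 -c "
import cv2
a=cv2.imread('pics/w9.png')[150:300,180:330];cv2.imwrite('pics/v6.png',cv2.resize(a,(600,600),interpolation=2))"
```

```text
tool_pos: [0.4253, -0.0622, 0.0617]
tool_pos: [0.4278, -0.0612, 0.0661]
[ 0.4278 -0.0612  0.0661] shift [-0.0026  0.0007 -0.1015] turn [-0.      0.0009 -0.0001] [-0.5  0.7 -0.3] [ 0.64  1.04 -1.07  2.24  1.39  0.88  0.18]
15.6667 [ 0.4278 -0.0612  0.0661] [-1.e-04  1.e+00  0.e+00  9.e-04]
coin_key 0.75 [239.0, 195.0, 271.0, 262.0] 1830 ((254.5, 229.5), (28.999996185302734, 64.99998474121094), 0.0)
key_stand 0.85 [220.0, 161.0, 290.0, 223.0] 3109 ((254.0, 190.5), (59.0, 66.0), 90.0)
```

View pics/v6.png

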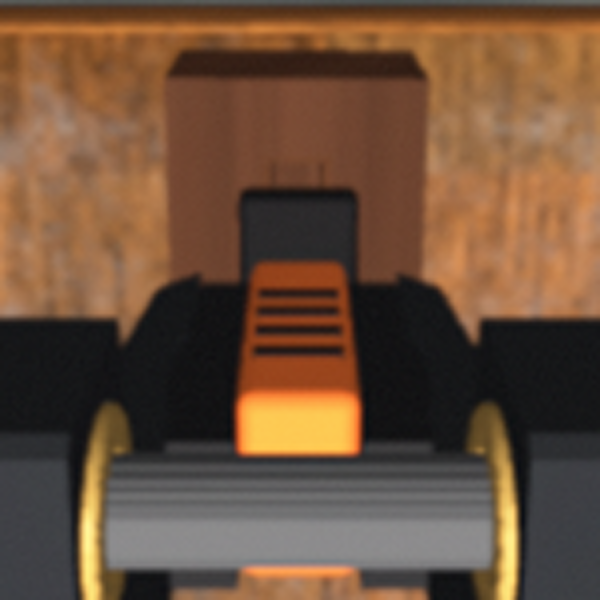

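The key's shoulder at crop (298,230) is centred over the pocket at (298,170), and the key sits in the hand as before. Lowering.

```bash
python3 -m jog '[{"wx":0,"wy":0.0009,"wz":0,"dx":-0.0026,"dy":0.0007,"dz":-0.03,"hand":1},{"wx":0,"wy":0,"wz":0,"dx":0,"dy":0,"dz":-0.03,"hand":1},{"wx":0,"wy":0,"wz":0,"dx":0,"dy":0,"dz":0,"hand":1}]' | grep -E 'tool|contact'
python3 -m jog '[{"wx":0,"wy":0,"wz":0,"dx":0,"dy":0,"dz":-0.02,"hand":1},{"wx":0,"wy":0,"wz":0,"dx":0,"dy":0,"dz":-0.018,"hand":1},{"wx":0,"wy":0,"wz":0,"dx":0,"dy":0,"dz":0,"hand":1},{"wx":0,"wy":0,"wz":0,"dx":0,"dy":0,"dz":0,"hand":1}]' | grep -E 'tool|contact'
python3 ret.py .0407
```

```text
tool_pos: [0.4258, -0.0615, 0.0491]
contact_force: [-0.9, -1.3, -1.4]
tool_pos: [0.4263, -0.0609, 0.0408]
contact_force: [-0.5, -0.6, 3.9]
[ 0.4263 -0.0609  0.0408] shift [ 0.0036 -0.0002 -0.0002] turn [ 0.0003 -0.0007 -0.0013] [-0.5 -0.6  3.9] [ 0.62  1.09 -1.04  2.25  1.46  0.88  0.12]
```

```bash
python3 -m jog '[{"wx":0,"wy":0,"wz":0,"dx":0.003,"dy":0,"dz":-0.002,"hand":1},{"wx":0,"wy":0,"wz":0,"dx":0,"dy":0,"dz":0,"hand":0.5},{"wx":0,"wy":0,"wz":0,"dx":0,"dy":0,"dz":0,"hand":0.5},{"wx":0,"wy":0,"wz":0,"dx":0,"dy":0,"dz":0,"hand":0.5},{"wx":0,"wy":0,"wz":0,"dx":0,"dy":0,"dz":0,"hand":0.5}]' | grep -E 'tool|contact|open'
python3 -m jog '[{"wx":0,"wy":0,"wz":0,"dx":0,"dy":0,"dz":0,"hand":0.5},{"wx":0,"wy":0,"wz":0,"dx":0,"dy":0,"dz":0.05,"hand":0.5},{"wx":0,"wy":0,"wz":0,"dx":0,"dy":0,"dz":0.12,"hand":0.5},{"wx":0,"wy":0,"wz":0,"dx":0,"dy":0,"dz":0.15,"hand":0.5},{"wx":0,"wy":0,"wz":0,"dx":0.05,"dy":0,"dz":0.15,"hand":0.5}]' | grep -E 'tool|contact|open'
python3 -m jog '[{"wx":0,"wy":0,"wz":0,"dx":0.1,"dy":0,"dz":0.15,"hand":0.5},{"wx":0,"wy":0,"wz":0,"dx":0.1,"dy":0,"dz":0.1,"hand":0.5},{"wx":0,"wy":0,"wz":0,"dx":0,"dy":0,"dz":0,"hand":0.5},{"wx":0,"wy":0,"wz":0,"dx":0,"dy":0,"dz":0,"hand":0.5}]' | grep -E 'tool|contact|open'
python3 look.py w10 coin_key key_stand
python3 - <<'E'
from m import *
im=r.snapshot('scene');cv2.imwrite('pics/scene1.png',im[:,:,::-1]);im2=r.snapshot('top');cv2.imwrite('pics/top1.png',im2[:,:,::-1])
i=I('w10');p=blob('w10',(5,150,215),(25,255,255),(200,60,320,215));P=np.array([atz(i,q,.079)[:2] for q in p],np.float32);print(len(p),cv2.minAreaRect(P),P.mean(0))
a=im[130:280,120:390,::-1];b=cv2.imread('pics/w10.png')[40:240,120:390]
cv2.imwrite('pics/v7.png',np.vstack([cv2.resize(a,(450,250)),cv2.resize(b,(450,333))]))
E
```

```text
tool_pos: [0.4271, -0.061, 0.0399]
contact_force: [-0.2, -0.7, -0.2]
opening: 0.426
tool_pos: [0.4367, -0.0611, 0.1583]
contact_force: [1.3, -0.2, -1.1]
opening: 0.498
tool_pos: [0.489, -0.0609, 0.2183]
contact_force: [-1.5, 0.1, 0.1]
opening: 0.499
17.5667 [ 0.489  -0.0609  0.2183] [-2.e-04  1.e+00 -2.e-04  6.e-04]
coin_key 0.8 [245.0, 102.0, 266.0, 140.0] 565 ((254.5, 121.5), (37.0, 15.0), 90.0)
coin_key 0.39 [235.0, 94.0, 272.0, 151.0] 1480 ((253.5, 121.5), (55.0, 37.0), 90.0)
key_stand 0.27 [100.0, 88.0, 184.0, 173.0] 3183 ((142.0, 128.5), (81.0, 86.0), 90.0)
295 ((0.4256744384765625, -0.060962509363889694), (0.022153761237859726, 0.012582087889313698), 0.037651292979717255) [ 0.42560244 -0.0609234 ]
```

View pics/v7.png

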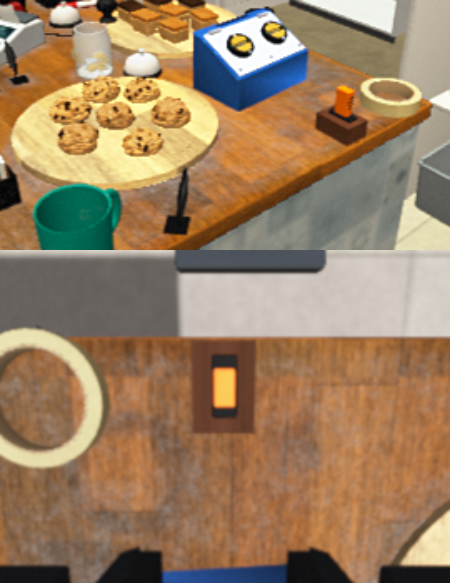

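The key is upright and seated in its stand, both locks are level, and nothing else has moved. Handing in.

```bash
python3 -c "
from plant import r
print(r.finish_job())"
```

```text
the job is handed in; nothing more can be done
None
```

I turned the open (right) lock clockwise to its stop so its slot lies level, left the other lock alone, put the key back upright and fully in its stand, released it, and handed the job in at about 18 s.

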